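# Hook the blue tray open

## Task

Take the wooden-handled pull hook from its rest, drop its down-turned prong into the finger hole of the blue tray's tab and pull that tray out, nearly to its stop, so that the collets can be reached. Then lift the hook out and lay it back on its rest, leaving the blue tray open and the yellow tray shut.

Things in the scene. Friction and masses are not known exactly. Their poses are not given: they have to be found in the camera images.
- hook_grip (a point): Centre of the loose hook's wooden handle (120 long, 14 wide, 14 high; 0.12 kg). An 8 mm steel bar runs on from its +x end and turns straight down 76 mm from this point, ending 54 mm below it. The handle starts level in the rest's forks; grip it from above at this point, midway between the posts (72 mm clear), closing along y. x along the handle to the prong, z up.
- hook_tip (a point): Lowest point of the hook's steel prong (8 mm thick, round end): 76 mm along +x and 54 mm below the handle's centre; same axes as the handle.
- rest_seat (a point): Where the handle's centre lies when the hook is on its fixed dark steel rest: 70 mm above the bench, 7 above the fork bottoms. Base 110x54x8; forked posts 8 thick, 40 either side of this point along x; forks 20 wide at the bottom, flaring to about 35 at the tips, 89 above the bench. x along the laid handle towards the prong at the start, z up.
- blue_hole (a point): Centre of the finger hole (24 mm, right through) at the top of the blue tab: a level plate 6 thick, 40 long, 46 wide, top 36 above the bench, free below, on the tray's blue front (hole 20 mm ahead of the front). Behind it the fixed grey housing, 120x76x52. x points from the tab into the housing, z up: pull along -x, away from the housing.
- blue_tray (a joint): how far the blue tray (aluminium, collets in it) is pulled out, m: 0 shut, 0.08 at its stop; it starts 0 to 8 mm out. It slides with about 1.2 N of friction and stays where it is left.
- yellow_tray (a joint): how far the like tray with yellow front and tab, in its own grey housing beside the blue one, is pulled out, m: 0 shut, 0.08 at its stop. It starts shut.
There are look-alikes about, which are no part of the job. Of the things that look like the part that bears hook_grip, the smaller one is meant. Leave any orange look-alike of the part that bears rest_seat alone.

How it is judged:
By the outcome, as a careful person would: the job done as asked, in the order asked, and still so for the second after the job is handed in, with the robot touching nothing.
It also fails if it takes over 48 s, if anything falls off the work surface, if the arm or the gripper's body presses on something with over 40 N, if the wrist force passes 120 N, or if a joint passes its speed limit or range.

## Robot

A 6-joint arm with a two-finger parallel gripper is mounted at the origin on a cart in front of the work surface, level with it; the furniture and walls round the work are solid. World frame = base frame: x ahead of the robot, y to its left, z up, the work surface at z = 0. Lengths are in m, angles in degrees, forces in N, time in s.
With the tool pointing down it reaches from about 0.325 to 0.85 m from the base axis. Payload 15.5 kg.
Tool frame: the origin (TCP) lies at the very end of the fingers, on their centre line; the grasp point (between the pads) lies arm.grip_depth behind it (arm.grip_depth is the distance from the TCP to the grasp point, in m); z points along the fingers, y is the direction in which the jaws open and shut (so a half turn about z gives the same grasp; the last joint's range is limited). The gripper opens to 91 mm and grips with 3 to 60 N. Pads are 32 mm wide; open, the fingers measure 118 mm over their backs; the gripper's body (76 mm by 178 mm) begins 60 mm behind the grasp point.
Start: joints at [68.383, 28.281, 77.091, -0, 74.628, -5.472], TCP at [0.174, 0.6, 0.214] pointing down, gripper open.
Joint ranges: [-166.48, 166.48], [-47.26, 123.95], [12.59, 153.08], [-70.14, 250.14], [6.76, 159.57], [-176.63, 176.63]. Speed limits (degrees/s): [108.29, 108.29, 147.25, 172.46, 172.46, 172.46].

## Interface

Orientations are given as a 3x3 rotation matrix whose columns are the frame's x, y, z axes.
In Python, from rig import arm gives the robot as it stands. Calls block until the motion is done:
- arm.move_to(position, orientation): joint-space move of the TCP to a pose.
- arm.move_l(position, orientation=None, feed=0.15): straight line of the TCP; orientation=None keeps the orientation; feed is the mean speed in m/s.
- arm.move_joints(angles): joint-space move.
- arm.grip(opening): finger opening in m; the grip force is fixed at half the most; returns when the fingers have stopped.
- arm.sleep(seconds).
- arm.solve_ik(position, orientation): joint angles nearest the present ones, or None.
- arm.snapshot(name): name is "scene" or "top" or "wrist"; returns the picture (480x640x3 uint8, red, green, blue); there is no depth.
- arm.get_calibration(name): a dict with "intrinsics" (3x3 intrinsics, pixels), "cam_to_world" (4x4, takes a point from camera to world coordinates). Camera axes: x right, y down, z forward; pixel columns grow to the right and rows downward; lengths in m; the calibration is good to about 2 mm. A picture is of the moment at which its call begins: read the wrist's pose just before it. get_calibration takes no time and is no camera call; for the wrist camera it gives the pose at the moment of the call.
A pose or a line that the arm cannot do raises arm.Unreachable and nothing moves.
- arm.sign_off(): hands the job in, once; it reports no verdict.
Readings, each from a call of its own:
- arm.current_t(): time.
- arm.current_joint_positions(): joint angles.
- arm.current_dq(): joint speeds.
- arm.current_tau(): joint torques, N m.
- arm.current_ee_pos(): TCP position.
- arm.current_tool_rot(): TCP orientation.
- arm.current_force(): force on the tool from outside, world axes, zero at the start.
- arm.current_torque(): the same for the moment, N m.
- arm.current_width(): finger opening in m.
Only numpy, scipy, OpenCV 4.12 (cv2) and the standard library are available. Lean on these libraries where they do the work, as an engineer would, in place of code of your own. Each camera call takes 0.05 s, during which the arm holds its last target.

## Working session

There is one attempt and no reset: what is moved stays moved. The work goes in short steps, each a Python script; the robot and the scene stay as the last script left them, time stands still between calls to the robot, and variables do not carry over. Pictures are saved under pics/ and viewed, and the job is handed in when it is done.

```bash
ls; mkdir -p pics; python3 - <<'E'
from rig import arm
import cv2,numpy as np
np.set_printoptions(precision=4,suppress=True)
for n in ("scene","top","wrist"):
    c=arm.get_calibration(n); im=arm.snapshot(n)
    cv2.imwrite(f"pics/{n}0.png",im[:,:,::-1]); print(n,c["intrinsics"],c["cam_to_world"])
print(arm.current_t(),arm.grip_depth,arm.current_tool_rot())
E
```

```text
pics
scene [[469.7721   0.     318.9162]
 [  0.     469.7721 244.8534]
 [  0.       0.       1.    ]] [[-0.5183 -0.4489  0.7279 -0.0322]
 [-0.8551  0.2867 -0.432   0.4032]
 [-0.0147 -0.8464 -0.5324  0.56  ]
 [ 0.      0.      0.      1.    ]]
top [[506.7156   0.     317.8673]
 [  0.     506.7156 236.2115]
 [  0.       0.       1.    ]] [[-0.0173 -0.9947  0.1016  0.4629]
 [-0.9997  0.0153 -0.0206  0.0526]
 [ 0.019  -0.1019 -0.9946  1.115 ]
 [ 0.      0.      0.      1.    ]]
wrist [[395.7456   0.     317.5966]
 [  0.     395.7456 235.0676]
 [  0.       0.       1.    ]] [[ 0.279   0.9238  0.2621  0.0997]
 [ 0.9603 -0.268  -0.0774  0.623 ]
 [-0.0012  0.2733 -0.9619  0.3854]
 [ 0.      0.      0.      1.    ]]
0.15 0.0188 [[-0.9606  0.2781 -0.0003]
 [ 0.2781  0.9606 -0.0008]
 [ 0.0001 -0.0009 -1.    ]]
```

View pics/top0.png

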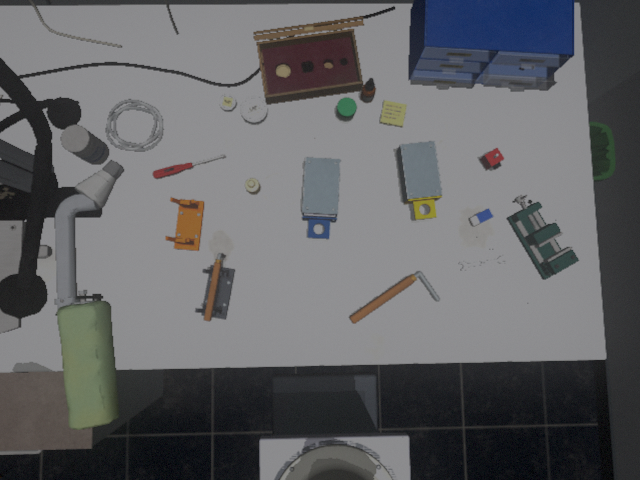

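View pics/scene0.png

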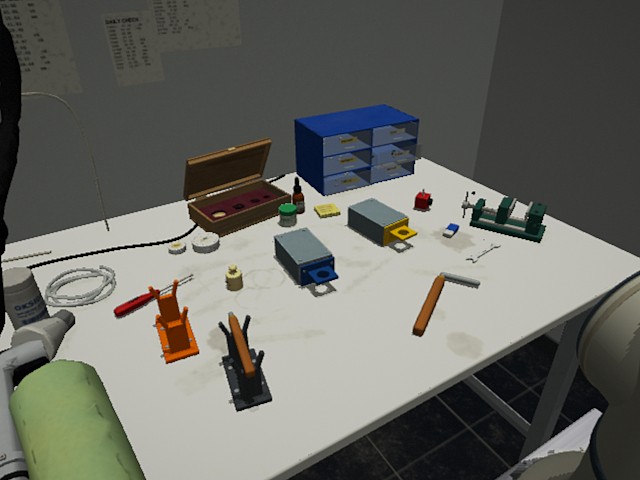

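View pics/wrist0.png

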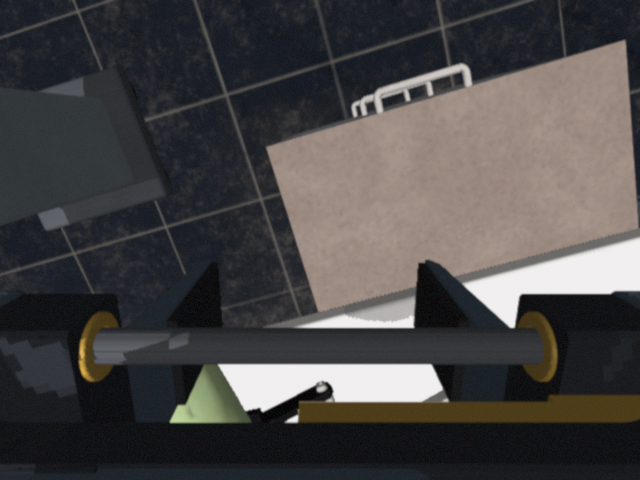

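The top view shows the hook in the dark rest at about (215,287), with its prong end near (221,258). The blue tab is at (318,229), the yellow tab at (424,209), and the larger decoy hook lies on the bench around (390,295). I'll zoom in next.

```bash
cat > h.py <<'E'
import numpy as np,cv2
np.set_printoptions(precision=4,suppress=True)
def ray(cal,px,z):
    K,T=cal["intrinsics"],cal["cam_to_world"]
    d=T[:3,:3]@np.linalg.solve(K,[px[0],px[1],1.]); o=T[:3,3]
    return o+d*(z-o[2])/d[2]
def proj(cal,p):
    K,T=cal["intrinsics"],cal["cam_to_world"]
    q=K@(T[:3,:3].T@(np.asarray(p)-T[:3,3])); return q[:2]/q[2]
E
python3 - <<'E'
import cv2,numpy as np
im=cv2.imread("pics/top0.png")
a=cv2.resize(im[235:335,175:265],None,fx=6,fy=6,interpolation=cv2.INTER_CUBIC)
b=cv2.resize(im[145:245,290:380],None,fx=6,fy=6,interpolation=cv2.INTER_CUBIC)
o=np.hstack([a,b])[:600]; o=cv2.resize(o,(800,int(600*800/1080)));cv2.imwrite("pics/topz.png",o)
im=cv2.imread("pics/scene0.png")
a=cv2.resize(im[300:410,205:285],None,fx=5,fy=5,interpolation=cv2.INTER_CUBIC)
b=cv2.resize(im[215:300,265:345],None,fx=5,fy=5,interpolation=cv2.INTER_CUBIC)
b=cv2.copyMakeBorder(b,0,a.shape[0]-b.shape[0],0,0,0)
cv2.imwrite("pics/scz.png",np.hstack([a,b]))
E
```

```text
(no output)
```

View pics/topz.png

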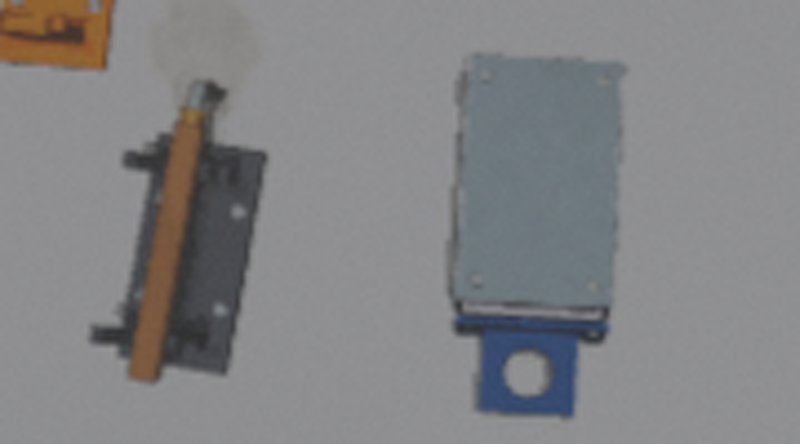

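View pics/scz.png

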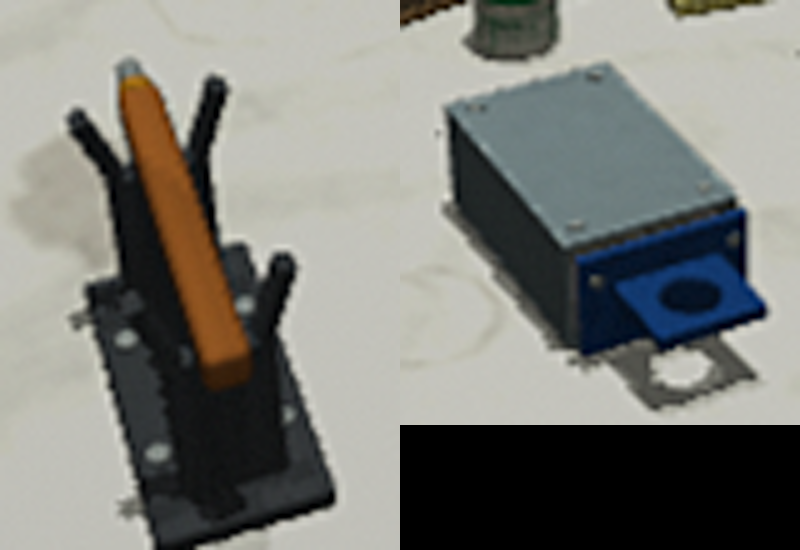

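```bash
cat > m.py <<'E'
from h import *
from rig import arm
im=cv2.imread("pics/top0.png"); cal=arm.get_calibration("top")
hsv=cv2.cvtColor(im,cv2.COLOR_BGR2HSV)
# handle
m=cv2.inRange(hsv,(5,110,60),(20,255,255)); m[:252]=0;m[325:]=0;m[:,:200]=0;m[:,240:]=0
c=max(cv2.findContours(m,0,1)[0],key=cv2.contourArea)
r=cv2.minAreaRect(c);print(r,cv2.contourArea(c))
bp=cv2.boxPoints(r); bp=bp[np.argsort(bp[:,1])]
e1,e0=bp[:2].mean(0),bp[2:].mean(0)
for z in(.077,.07):
    a,b=ray(cal,e0,z),ray(cal,e1,z);d=b-a;print("handle",z,(a+b)/2,np.linalg.norm(d),np.degrees(np.arctan2(d[1],d[0])))
# tab
m=cv2.inRange(hsv,(105,120,40),(125,255,255)); m[:210]=0;m[245:]=0;m[:,:295]=0;m[:,345:]=0
cs,h=cv2.findContours(m,cv2.RETR_CCOMP,cv2.CHAIN_APPROX_NONE)
for c,hh in zip(cs,h[0]):
    if cv2.contourArea(c)>30: print(cv2.contourArea(c),hh[3],cv2.minAreaRect(c), ray(cal,np.array(cv2.minAreaRect(c)[0]),.036),ray(cal,np.array(cv2.minAreaRect(c)[0]),.033))
# housing top
m=cv2.inRange(hsv,(85,20,90),(110,110,200)); m[:145]=0;m[222:]=0;m[:,:295]=0;m[:,345:]=0
m=cv2.morphologyEx(m,cv2.MORPH_OPEN,np.ones((3,3)))
c=max(cv2.findContours(m,0,1)[0],key=cv2.contourArea);r=cv2.minAreaRect(c);print(r)
bp=np.array([ray(cal,p,.052) for p in cv2.boxPoints(r)]);print(bp)
for i in range(4):
    d=bp[(i+1)%4]-bp[i];print(np.linalg.norm(d),np.degrees(np.arctan2(d[1],d[0])))
E
python3 m.py
```

```text
((212.19198608398438, 289.44403076171875), (5.36656379699707, 60.73161315917969), 10.304845809936523) 254.0
handle 0.077 [0.4639 0.2474 0.077 ] 0.12216707787286564 -10.138020954672259
handle 0.07 [0.464  0.2487 0.07  ] 0.12299095625550194 -10.138020954672257
306.5 -1 ((318.5, 228.5), (17.0, 19.0), 90.0) [0.5897 0.0286 0.036 ] [0.59   0.0285 0.033 ]
142.5 0 ((319.0, 228.5), (14.0, 13.0), 0.0) [0.5896 0.0275 0.036 ] [0.59   0.0275 0.033 ]
((320.937744140625, 185.49612426757812), (34.99421691894531, 55.14240646362305), 3.5763344764709473)
[[ 0.6237  0.0638  0.052 ]
 [ 0.7427  0.0548  0.052 ]
 [ 0.7369 -0.02    0.052 ]
 [ 0.6179 -0.0101  0.052 ]]
0.11933804892961244 -4.347379856258195
0.07501395096091407 -94.36316419910902
0.11944549927377653 175.24547461260514
0.07416527745803676 85.55597502435668
```

```bash
python3 - <<'E'
from h import *
from rig import arm
for n in("top","scene"):
    c=arm.get_calibration(n)
    for p in [(.174,.6,.0),(.174,.6,.214),(.174,.6,.35),(.1,.62,.385),(0,0,0),(0,0,.4),(.28,.248,.6)]: print(n,p,proj(c,p))
c=arm.get_calibration("top")
for p in [(90,310),(90,420),(20,295),(110,170)]:print(p,ray(c,p,0),ray(c,p,.3))
R=arm.current_tool_rot()
# yellow: hole & housing front
im=cv2.imread("pics/top0.png");hsv=cv2.cvtColor(im,cv2.COLOR_BGR2HSV)
m=cv2.inRange(hsv,(20,120,80),(35,255,255)); m[:195]=0;m[225:]=0;m[:,:405]=0;m[:,445:]=0
cs,h=cv2.findContours(m,cv2.RETR_CCOMP,cv2.CHAIN_APPROX_NONE)
for k,hh in zip(cs,h[0]):
    if cv2.contourArea(k)>30: print(cv2.contourArea(k),hh[3],cv2.minAreaRect(k), ray(c,np.array(cv2.minAreaRect(k)[0]),.036))
m=cv2.inRange(hsv,(85,20,90),(110,110,200)); m[:135]=0;m[208:]=0;m[:,:390]=0;m[:,450:]=0
m=cv2.morphologyEx(m,cv2.MORPH_OPEN,np.ones((3,3)))
k=max(cv2.findContours(m,0,1)[0],key=cv2.contourArea);r=cv2.minAreaRect(k);print(r)
print(np.array([ray(c,p,.052) for p in cv2.boxPoints(r)]))
cv2.imwrite("pics/ty.png",cv2.resize(im[135:240,380:460],None,fx=6,fy=5.7,interpolation=cv2.INTER_CUBIC))
b=np.array([[.464,.248]]);y=np.radians(-10.1);x=np.array([np.cos(y),np.sin(y),0]);z=np.array([0,0,-1.]);Rt=np.column_stack([x,np.cross(z,x),z])
print(arm.solve_ik([.464,.248,.2],Rt),arm.solve_ik([.464,.248,.051],Rt))
E
```

```text
top (0.174, 0.6, 0.0) [ 50.6808 430.3555]
top (0.174, 0.6, 0.214) [-13.392  465.7428]
top (0.174, 0.6, 0.35) [-73.7923 499.1019]
top (0.1, 0.62, 0.385) [-111.998   568.3008]
top (0, 0, 0) [336.6914 509.4377]
top (0, 0, 0.4) [353.7266 641.8023]
top (0.28, 0.248, 0.6) [108.9024 481.8674]
scene (0.174, 0.6, 0.0) [-26.2961 811.1801]
scene (0.174, 0.6, 0.214) [-190.0194  728.6901]
scene (0.174, 0.6, 0.35) [-403.6825  621.0384]
scene (0.1, 0.62, 0.385) [-914.3951  985.6536]
scene (0, 0, 0) [637.5985 570.7853]
scene (0, 0, 0.4) [867.7658 253.8667]
scene (0.28, 0.248, 0.6) [ 267.8056 -131.0083]
(90, 310) [0.424  0.5249 0.    ] [0.4345 0.3978 0.3   ]
(90, 420) [0.1934 0.5184 0.    ] [0.2659 0.3931 0.3   ]
(20, 295) [0.4589 0.6759 0.    ] [0.46   0.5082 0.3   ]
(110, 170) [0.7319 0.4894 0.    ] [0.6595 0.3719 0.3   ]
402.0 -1 ((425.0426330566406, 207.38414001464844), (20.650697708129883, 32.24600601196289), 83.6598129272461) [ 0.6321 -0.2026  0.036 ]
116.0 0 ((424.00006103515625, 209.00003051757812), (12.727922439575195, 11.31370735168457), 45.0) [ 0.6286 -0.2002  0.036 ]
((420.59173583984375, 169.18777465820312), (54.31928253173828, 33.89999008178711), 82.40535736083984)
[[ 0.7674 -0.1504  0.052 ]
 [ 0.7764 -0.2236  0.052 ]
 [ 0.6583 -0.2342  0.052 ]
 [ 0.6496 -0.1617  0.052 ]]
[ 21.6192  21.2396  92.0355  -0.      66.7249 121.7192] [ 21.6192  33.3157 100.6316  -0.      46.0527 121.7192]
```

View pics/ty.png

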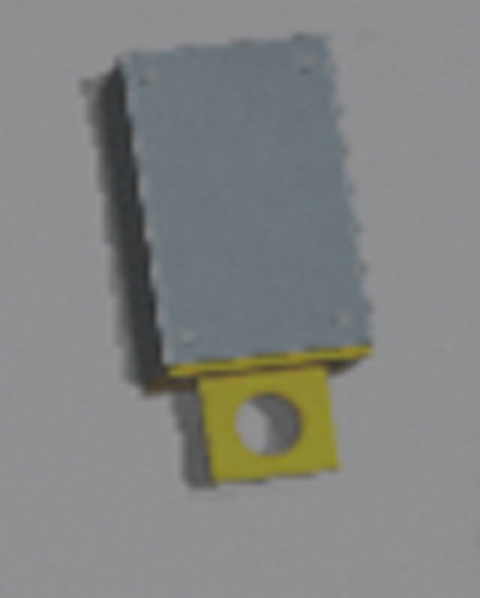

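```bash
python3 - <<'E'
from h import *
from rig import arm
def rd(n,px):
    c=arm.get_calibration(n);T=c["cam_to_world"];d=T[:3,:3]@np.linalg.solve(c["intrinsics"],[*px,1.]);return T[:3,3],d/np.linalg.norm(d)
def tri(a,b):
    (o1,d1),(o2,d2)=rd(*a),rd(*b)
    s=np.linalg.lstsq(np.column_stack([d1,-d2]),o2-o1,rcond=None)[0]
    p,q=o1+s[0]*d1,o2+s[1]*d2;return (p+q)/2,np.linalg.norm(p-q)
print("nozzle tip",tri(("top",(116,168)),("scene",(70,318))))
print("green near end",tri(("top",(85,305)),("scene",(55,370))))
print("green right-far corner",tri(("top",(109,305)),("scene",(95,368))))
print("green far",tri(("top",(115,415)),("scene",(140,475))))
print("bottle",tri(("top",(75,140)),("scene",(20,280))))
E
```

```text
nozzle tip (array([0.7281, 0.4609, 0.0276]), np.float64(0.009433515724085243))
green near end (array([0.4395, 0.4665, 0.1657]), np.float64(0.004635719453449267))
green right-far corner (array([0.4384, 0.4291, 0.1487]), np.float64(0.004353367497788677))
green far (array([0.2471, 0.4083, 0.1811]), np.float64(0.018532659986286906))
bottle (array([0.7674, 0.5129, 0.1056]), np.float64(0.01269236145819036))
```

```bash
python3 - <<'E'
from h import *
from rig import arm
def rd(n,px):
    c=arm.get_calibration(n);T=c["cam_to_world"];d=T[:3,:3]@np.linalg.solve(c["intrinsics"],[*px,1.]);return T[:3,3],d/np.linalg.norm(d)
def tri(a,b):
    (o1,d1),(o2,d2)=rd(*a),rd(*b)
    s=np.linalg.lstsq(np.column_stack([d1,-d2]),o2-o1,rcond=None)[0]
    p,q=o1+s[0]*d1,o2+s[1]*d2;return (p+q)/2,np.linalg.norm(p-q)
for t in [(45,150),(40,200),(22,295),(30,90),(10,70),(65,112)]:
    for s in [(15,20),(20,100),(10,190)]: print(t,s,tri(("top",t),("scene",s)))
im=cv2.imread("pics/top0.png");cv2.imwrite("pics/tl.png",cv2.convertScaleAbs(cv2.resize(im[60:460,0:180],None,fx=2.5,fy=1.5*1,interpolation=cv2.INTER_CUBIC),alpha=1.6))
im=cv2.imread("pics/scene0.png");cv2.imwrite("pics/sl.png",cv2.convertScaleAbs(cv2.resize(im[0:480,0:180],None,fx=2,fy=1.2),alpha=1.6))
im=cv2.imread("pics/wrist0.png");cv2.imwrite("pics/wl.png",cv2.convertScaleAbs(im,alpha=2.2))
E
```

```text
(45, 150) (15, 20) (array([0.6408, 0.3868, 0.4937]), np.float64(0.01799002518349704))
(45, 150) (20, 100) (array([0.6627, 0.4187, 0.4088]), np.float64(0.004062876984986739))
(45, 150) (10, 190) (array([0.6949, 0.4734, 0.2897]), np.float64(0.017333964713179172))
(40, 200) (15, 20) (array([0.5765, 0.3876, 0.4996]), np.float64(0.01812389341058304))
(40, 200) (20, 100) (array([0.5888, 0.4161, 0.4244]), np.float64(0.0015693597482620144))
(40, 200) (10, 190) (array([0.6064, 0.4638, 0.3219]), np.float64(0.012867027996332001))
(22, 295) (15, 20) (array([0.4609, 0.3927, 0.5122]), np.float64(0.00967847449186747))
(22, 295) (20, 100) (array([0.4602, 0.4158, 0.4539]), np.float64(0.006691388163605882))
(22, 295) (10, 190) (array([0.4593, 0.4525, 0.3784]), np.float64(0.015951841616838963))
(30, 90) (15, 20) (array([0.7164, 0.396 , 0.4924]), np.float64(0.005144301254490241))
(30, 90) (20, 100) (array([0.7507, 0.4328, 0.3974]), np.float64(0.033270580432920215))
(30, 90) (10, 190) (array([0.803 , 0.4978, 0.2596]), np.float64(0.053988375196794613))
(10, 70) (15, 20) (array([0.7371, 0.4056, 0.4969]), np.float64(0.02865653524145347))
(10, 70) (20, 100) (array([0.7742, 0.4445, 0.4007]), np.float64(0.06102370356710184))
(10, 70) (10, 190) (array([0.831 , 0.5132, 0.2603]), np.float64(0.0877701799998268))
(65, 112) (15, 20) (array([0.6946, 0.378 , 0.4849]), np.float64(0.036037783915593084))
(65, 112) (20, 100) (array([0.7267, 0.4118, 0.3903]), np.float64(0.014463344379271645))
(65, 112) (10, 190) (array([0.7745, 0.4715, 0.2543]), np.float64(0.003112675487593035))
```

View pics/tl.png

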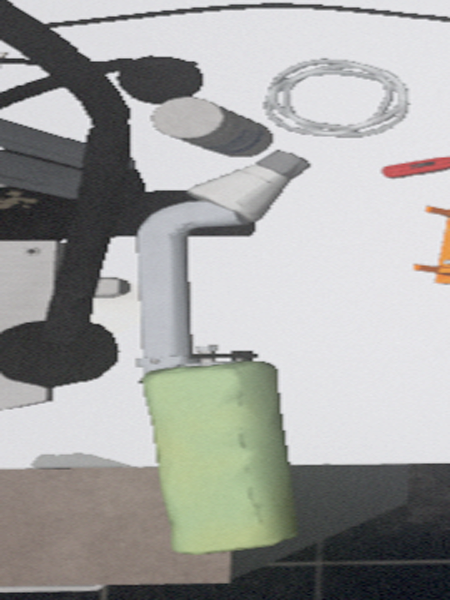

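View pics/sl.png

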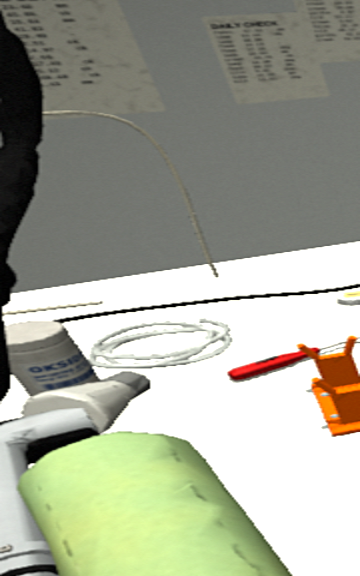

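View pics/wl.png

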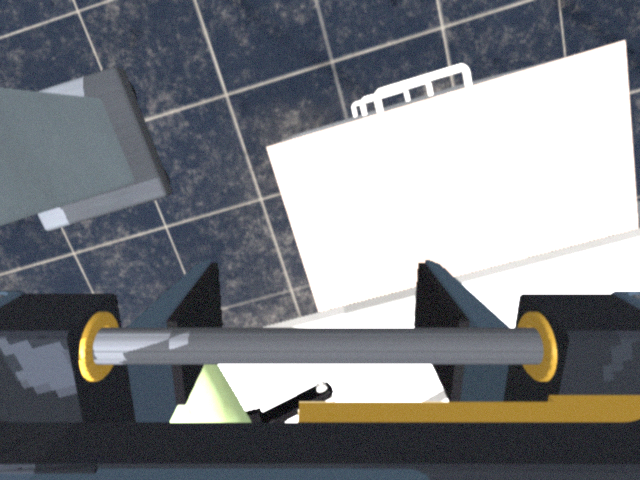

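```bash
cat >> h.py <<'E'
def Rdown(yawdeg):
    y=np.radians(yawdeg);x=np.array([np.cos(y),np.sin(y),0]);z=np.array([0,0,-1.])
    return np.column_stack([x,np.cross(z,x),z])
E
python3 - <<'E'
from h import *
from rig import arm
R=arm.current_tool_rot()
print(arm.solve_ik([.165,.56,.34],R),arm.solve_ik([.16,.39,.36],R),arm.solve_ik([.38,.20,.32],Rdown(-10.1)))
arm.move_l([.172,.59,.34],feed=.3)
print(arm.current_t())
arm.move_l([.16,.39,.36],feed=.3)
print(arm.current_t())
arm.move_to([.38,.20,.32],Rdown(-10.1))
print(arm.current_t(),arm.current_force())
arm.move_l([.464,.248,.18],feed=.25)
print(arm.current_t(),arm.current_ee_pos(),arm.current_force())
import pickle
c=arm.get_calibration("wrist");im=arm.snapshot("wrist");pickle.dump(c,open("w1.pkl","wb"));cv2.imwrite("pics/w1.png",im[:,:,::-1])
E
```

```text
[67.7237 19.5176 71.7607 -0.0008 88.7722 -6.131 ] [ 59.5725   3.8887  89.3401  -0.0079  86.8209 -14.2818] [ 19.7806   6.1918  92.9153  -0.      80.8929 119.8806]
0.725
1.55
3.6417 [ 0.2484  0.5392 -0.5679]
4.475 [0.4638 0.248  0.1808] [-0.5818  0.5336  0.4734]
```

View pics/w1.png

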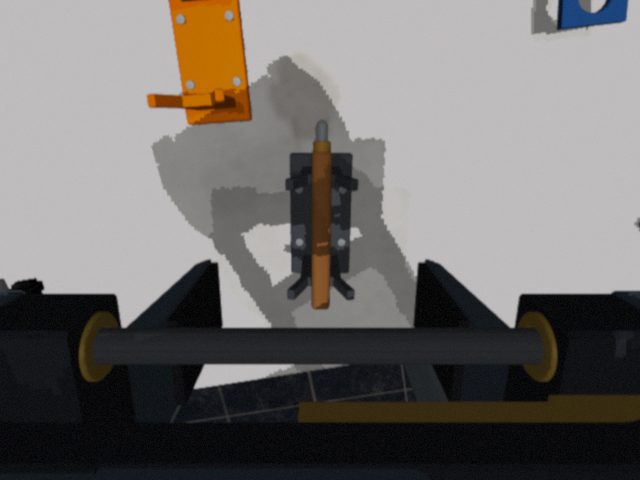

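The wrist view shows the hook nearly upright in the image, at column 321. The handle runs from row 150 to row 307 and the prong end is at about (321,125).

```bash
python3 - <<'E'
from h import *
import pickle
c=pickle.load(open("w1.pkl","rb"));im=cv2.imread("pics/w1.png");hsv=cv2.cvtColor(im,cv2.COLOR_BGR2HSV)
m=cv2.inRange(hsv,(5,120,40),(20,255,255));m[:,:290]=0;m[:,350:]=0;m[:135]=0;m[320:]=0
rows=[];
for r in range(145,300):
    xs=np.nonzero(m[r])[0]
    if len(xs): rows.append((r,xs.min(),xs.max()+1))
rows=np.array(rows);print(rows[0],rows[-1])
s=rows[(rows[:,0]>160)&(rows[:,0]<290)]
for r,a,b in s[::20]:print(r,a,b)
P=np.array([ray(c,((a+b)/2,r),.077)for r,a,b in s]);d=np.polyfit(P[:,0],P[:,1],1);print("yaw",np.degrees(np.arctan(d[0])),"y at .464",np.polyval(d,.464))
ys,xs=np.nonzero(m);print(ys.min(),ys.max())
for r in (ys.min(),ys.max()+1):print(ray(c,(321,r),.077),ray(c,(321,r),.063))
cc=ray(c,(321,ys.min()),.077);print(proj(c,[.464,.248,.07]))
# rest base
m=cv2.inRange(hsv,(0,0,0),(180,110,62))
print(ray(c,(291,154),.008),ray(c,(351,154),.008))
E
```

```text
[145 314 330] [299 312 329]
161 312 332
181 312 331
201 312 331
221 312 331
241 312 330
261 311 331
281 312 330
yaw -10.513982838381501 y at .464 0.2467241928120555
142 308
[0.5273 0.2357 0.077 ] [0.5266 0.2357 0.063 ]
[0.4045 0.2574 0.077 ] [0.3976 0.2585 0.063 ]
[319.434  230.7808]
[0.5186 0.2628 0.008 ] [0.5096 0.2122 0.008 ]
```

```bash
python3 - <<'E'
from h import *
from rig import arm
import pickle
R=Rdown(-10.4)
arm.move_l([.464,.2467,.10],R,feed=.2)
arm.move_l([.464,.2467,.0512],R,feed=.1)
print(arm.current_t(),arm.current_ee_pos(),arm.current_force())
arm.grip(0.0)
print(arm.current_t(),arm.current_width(),arm.current_force())
arm.move_l([.464,.2467,.12],R,feed=.12)
print(arm.current_t(),arm.current_width(),arm.current_force())
Rb=Rdown(-4.5)
h=np.array([.590,.0275]);u=Rb[:2,0]
p=h-(.076+.05)*u
arm.move_l([*p,.13],Rb,feed=.2)
print(arm.current_t(),arm.current_ee_pos(),arm.current_tool_rot()[:,0])
c=arm.get_calibration("wrist");im=arm.snapshot("wrist");pickle.dump(c,open("w2.pkl","wb"));cv2.imwrite("pics/w2.png",im[:,:,::-1])
cv2.imwrite("pics/t2.png",arm.snapshot("top")[:,:,::-1]);cv2.imwrite("pics/s2.png",arm.snapshot("scene")[:,:,::-1])
E
```

```text
5.7167 [0.4644 0.2469 0.0519] [0.5792 0.2385 0.1015]
6.875 0.014173826039124248 [ 0.3691 -0.316  -0.5692]
7.6 0.013130055300567964 [-1.2036  0.4974 -0.6473]
8.8 [0.4642 0.0379 0.1299] [ 0.9969 -0.0782 -0.0003]
```

View pics/w2.png

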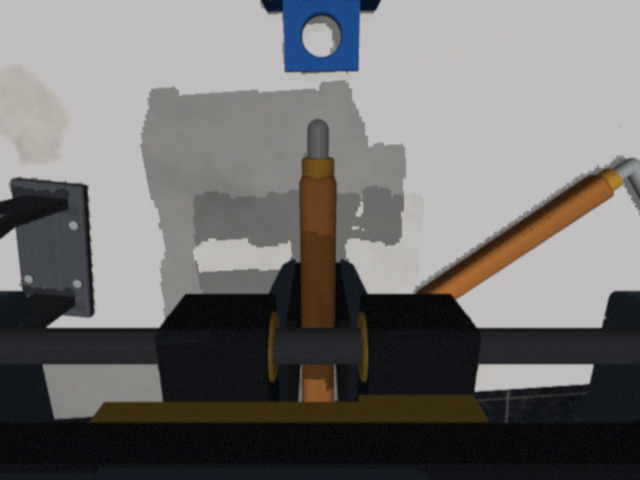

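View pics/s2.png

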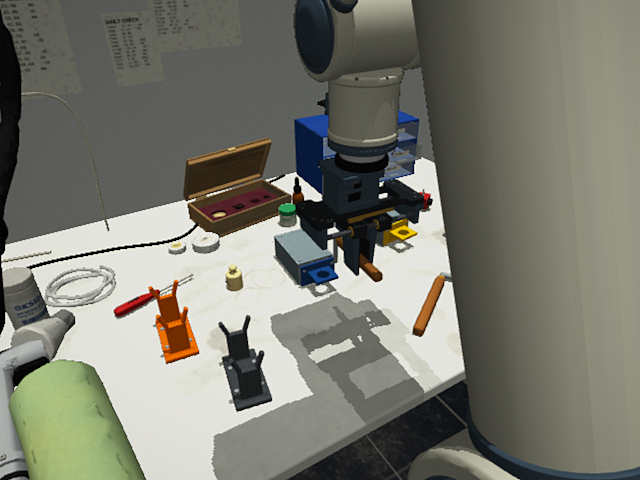

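The hook is held. The prong and bar end is at (317,120), the blue hole at (321,36), and the tab's front edge at row 70.

```bash
python3 - <<'E'
from h import *
import pickle
c=pickle.load(open("w2.pkl","rb"));im=cv2.imread("pics/w2.png");hsv=cv2.cvtColor(im,cv2.COLOR_BGR2HSV)
m=cv2.inRange(hsv,(100,120,40),(130,255,255));m[90:]=0
cs,h=cv2.findContours(m,cv2.RETR_CCOMP,cv2.CHAIN_APPROX_NONE)
for k,hh in zip(cs,h[0]):
    if cv2.contourArea(k)>100: e=cv2.fitEllipse(k);x,y,w,hh2=cv2.boundingRect(k);print(hh[3],e,(x,y,w,hh2)); q=((x+x+w)/2,(y+y+hh2)/2);print("hole?",ray(c,e[0],.036),ray(c,e[0],.033), ray(c,q,.036))
# front edge of tab
s=[]
for col in range(292,352,4):
    ys=np.nonzero(m[:,col])[0]; s.append(ray(c,(col,ys.max()+1),.036))
s=np.array(s);d=np.polyfit(s[:,1],s[:,0],1);print("edge yaw",np.degrees(np.arctan(-d[0])),s.mean(0),"corners",s[0],s[-1])
tcp=np.array([.4642,.0379,.1299]);u=np.array([.9969,-.0782,0]);v=np.array([.0782,.9969,0])
for z in(.149,.153,.145):
    p=ray(c,(317.5,120),z)-tcp;print("bar end",z,p@u,p@v)
p=ray(c,(317.5,150),.153)-tcp;print("bar mid",p@u,p@v)
p=ray(c,(317.5,180),.156)-tcp;print("handle",p@u,p@v)
p=ray(c,(318,300),.156)-tcp;print("handle",p@u,p@v)
print("pred tip",proj(c,tcp+u*.076+[0,0,.0188-.054]),"pred bar end top",proj(c,tcp+u*.08+[0,0,.0188]))
E
```

```text
-1 ((321.3634033203125, 33.056522369384766), (81.70037078857422, 93.87398529052734), 87.23577880859375) (277, 0, 95, 71)
hole? [0.5936 0.0267 0.036 ] [0.5942 0.0267 0.033 ] [0.5921 0.0249 0.036 ]
11 ((320.84686279296875, 35.85072708129883), (40.878990173339844, 43.97996520996094), 2.6279993057250977) (300, 14, 42, 45)
hole? [0.5921 0.0272 0.036 ] [0.5927 0.0271 0.033 ] [0.5918 0.0271 0.036 ]
edge yaw -3.6870181489576264 [0.5724 0.0292 0.036 ] corners [0.5737 0.0467 0.036 ] [0.5715 0.0118 0.036 ]
bar end 0.149 0.07862570782277033 0.0013533099465426297
bar end 0.153 0.07861120873783957 0.0013515695423848692
bar end 0.145 0.07864020690770121 0.0013550503507004067
bar mid 0.06799685277487222 0.0013628431808781905
handle 0.05736465356276833 0.0013728189180455333
handle 0.009078506851394387 0.0012229920657033989
pred tip [320.2353 125.8354] pred bar end top [321.1486 116.1538]
```

```bash
python3 - <<'E'
from h import *
from rig import arm
import pickle
R=Rdown(-4.2);u=R[:2,0];h=np.array([.5915,.0268]);p=h-.076*u
arm.move_l([*p,.086],R,feed=.12)
c=arm.get_calibration("wrist");im=arm.snapshot("wrist");pickle.dump(c,open("w3.pkl","wb"));cv2.imwrite("pics/w3.png",im[:,:,::-1])
f0=arm.current_force()
arm.move_l([*p,.066],R,feed=.06); print(arm.current_force()-f0)
arm.move_l([*p,.0532],R,feed=.06); print(arm.current_force()-f0)
print(arm.current_t(),arm.current_ee_pos(),arm.current_width())
c=arm.get_calibration("wrist");im=arm.snapshot("wrist");cv2.imwrite("pics/w4.png",im[:,:,::-1])
a=cv2.imread("pics/w3.png")[0:330,200:440];b=im[0:330,200:440,::-1]
cv2.imwrite("pics/w34.png",np.hstack([a,b])); cv2.imwrite("pics/s4.png",cv2.resize(arm.snapshot("scene")[200:330,240:420,::-1],None,fx=4,fy=4))
E
```

```text
[-0.0754 -0.3664 -0.165 ]
[ 0.8761 -0.1123 -0.1843]
10.5667 [0.5154 0.0324 0.0528] 0.01362500063138297
```

View pics/w34.png

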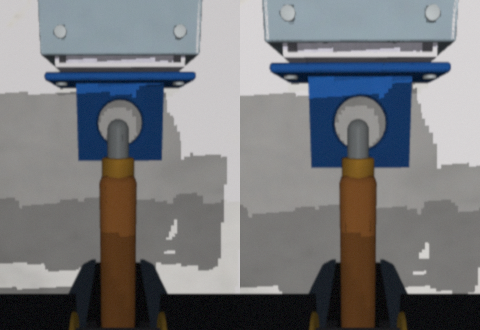

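View pics/s4.png

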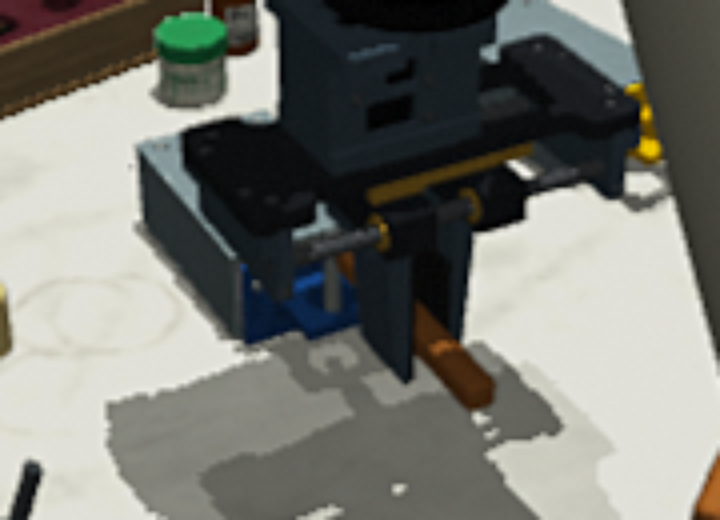

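The prong is inside the blue hole, roughly centred, with no contact force. Now I'll pull.

```bash
python3 - <<'E'
from h import *
from rig import arm
import pickle
u=Rdown(-4.3)[:2,0];p=np.array([.5154,.0324])
R=Rdown(-4.2)
for s in(.02,.05,.066):
    arm.move_l([*(p-s*u),.0532],R,feed=.06); print(s,arm.current_force(),arm.current_width())
print(arm.current_t(),arm.current_ee_pos())
c=arm.get_calibration("wrist");im=arm.snapshot("wrist");pickle.dump(c,open("w5.pkl","wb"));cv2.imwrite("pics/w5.png",im[:,:,::-1])
E
```

```text
0.02 [ 0.7915  0.5367 -1.164 ] 0.014062952286666229
0.05 [ 0.0251 -0.6588 -1.2783] 0.01406072134623696
0.066 [ 0.8371 -0.0408 -1.1627] 0.013657171703828923
12.225 [0.4491 0.0374 0.0532]
```

View pics/w5.png

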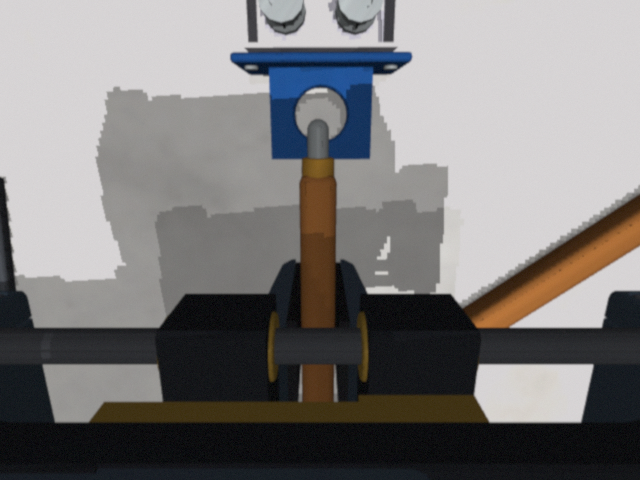

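The tray is following, with the hole now at (321,113).

```bash
cat > hole.py <<'E'
from h import *
import pickle,sys
def hole(tag):
    c=pickle.load(open(tag+".pkl","rb"));im=cv2.imread(f"pics/{tag}.png");hsv=cv2.cvtColor(im,cv2.COLOR_BGR2HSV)
    m=cv2.inRange(hsv,(100,120,30),(130,255,255));m[175:]=0
    s=[]
    for col in range(283,362,3):
        if 298<col<340: continue
        ys=np.nonzero(m[:,col])[0]; s.append(ray(c,(col,ys.max()+1),.036))
    s=np.array(s);d=np.polyfit(s[:,1],s[:,0],1);y0=s[:,1].mean()
    print(tag,"front edge",np.polyval(d,y0),y0,"yaw",np.degrees(np.arctan(-d[0])))
    cols=[]
    for r in range(40 if tag=='w5' else 20,60):0
hole("w2" ) if 0 else None
for t in sys.argv[1:]: hole(t)
E
python3 hole.py w2 w3 w5
```

```text
w2 front edge 0.577923175116584 0.02583597944896379 yaw 0.10631902166299358
w3 front edge 0.573323166970568 0.025563593653103844 yaw -0.6943025092851873
w5 front edge 0.510332396023009 0.030814987234750426 yaw -4.25077572980288
```

```bash
python3 - <<'E'
from h import *
from rig import arm
import pickle
u=Rdown(-4.3)[:2,0];p=np.array([.5154,.0324])
R=Rdown(-4.2)
arm.move_l([*(p-.072*u),.0532],R,feed=.06); print(arm.current_force(),arm.current_width())
print(arm.current_t(),arm.current_ee_pos())
c=arm.get_calibration("wrist");im=arm.snapshot("wrist");pickle.dump(c,open("w6.pkl","wb"));cv2.imwrite("pics/w6.png",im[:,:,::-1])
t=arm.snapshot("top")[:,:,::-1];cv2.imwrite("pics/t6.png",t);cv2.imwrite("pics/t6z.png",cv2.resize(t[140:300,260:400],None,fx=4,fy=4))
s=arm.snapshot("scene")[:,:,::-1];cv2.imwrite("pics/s6z.png",cv2.resize(s[200:350,240:420],None,fx=4,fy=4))
E
python3 hole.py w6
```

```text
[-0.4652  0.6923 -0.9068] 0.014016065603063338
12.525 [0.4432 0.0378 0.0532]
w6 front edge 0.5057098853963365 0.031163972043154194 yaw -3.9380590562879068
```

View pics/t6z.png

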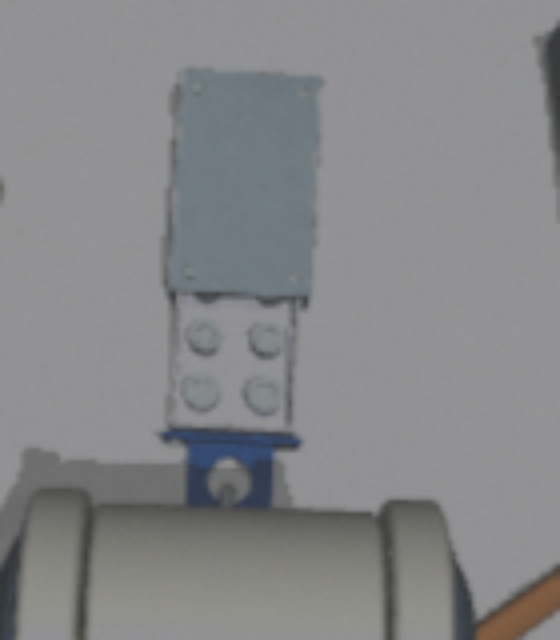

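View pics/s6z.png

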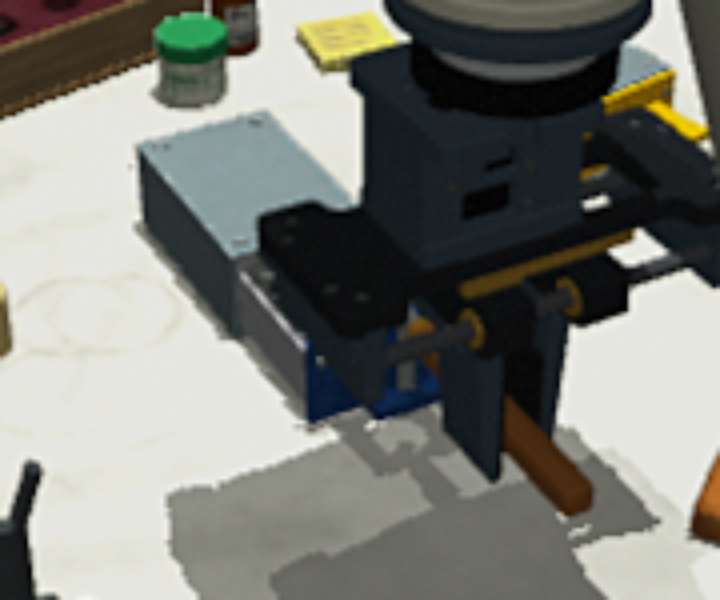

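```bash
python3 - <<'E'
from h import *
from rig import arm
c=arm.get_calibration("top")
im=cv2.imread("pics/t6.png");hsv=cv2.cvtColor(im,cv2.COLOR_BGR2HSV)
m=cv2.inRange(hsv,(105,100,30),(125,255,255))
m[:,:300]=0;m[:,340:]=0
for r in range(246,268): print(r,''.join('#' if v else '.' for v in m[r,298:342]))
im0=cv2.imread("pics/top0.png");hsv=cv2.cvtColor(im0,cv2.COLOR_BGR2HSV)
m=cv2.inRange(hsv,(105,100,30),(125,255,255))
for r in range(214,242): print(r,''.join('#' if v else '.' for v in m[r,298:342]))
E
```

```text
246 ............................................
247 ............................................
248 ...############.............................
249 .......##########################...........
250 ..........##.#####.##################.......
251 .........#####################..............
252 ..........####################..............
253 ..........####################..............
254 .........########....#########..............
255 .........#######.......###..................
256 ...........####.........##..................
257 ............................................
258 ..........###.............#..#..............
259 ...........#................#...............
260 ............#.............#.#...............
261 ............................................
262 ..........#.................................
263 ............................................
264 .............#............#.................
265 ...........#...........#.#..................
266 ............................................
267 ............................................
214 ..................
[... 649 characters left out ...]
#.............
228 ...........####............####.............
229 ...........####............####.............
230 ...........####............####.............
231 ...........####...........#####.............
232 ...........#####..........#####.............
233 ...........######........######.............
234 ..........#########....########.............
235 ..........#####################.............
236 ...........####################.............
237 ...............################.............
238 ............................................
239 ............................................
240 ............................................
241 ............................................
```

```bash
python3 - <<'E'
from h import *
from rig import arm
c=arm.get_calibration("top")
for a,b,z in[(223,254,.036),(217.3,248.6,.05),(219.5,251,.036)]: print(ray(c,(319,a),z)[0]-ray(c,(319,b),z)[0])
# front plate distance to housing edge, blue now and yellow at start
import pickle
E
```

```text
0.06664651266666322
0.06656761557084745
0.06781052643307939
```

```bash
python3 - <<'E'
from h import *
from rig import arm
import pickle
u=Rdown(-4.3)[:2,0];p=np.array([.5154,.0324]);R=Rdown(-4.2)
q=p-.066*u
arm.move_l([*q,.0532],R,feed=.05); print(arm.current_force())
arm.move_l([*q,.14],R,feed=.1); print(arm.current_force(),arm.current_width(),arm.current_t())
arm.move_l([.464,.2467,.14],Rdown(-10.4),feed=.2)
print(arm.current_t(),arm.current_ee_pos())
c=arm.get_calibration("wrist");im=arm.snapshot("wrist");pickle.dump(c,open("w7.pkl","wb"));cv2.imwrite("pics/w7.png",im[:,:,::-1])
t=arm.snapshot("top")[:,:,::-1];cv2.imwrite("pics/t7.png",t);
s=arm.snapshot("scene")[:,:,::-1];cv2.imwrite("pics/s7.png",s)
E
```

```text
[-0.3871  0.4679 -1.2738]
[ 0.1816 -0.0701 -1.7835] 0.01394508847003619 13.9583
15.1583 [0.4638 0.2459 0.1398]
```

View pics/w7.png

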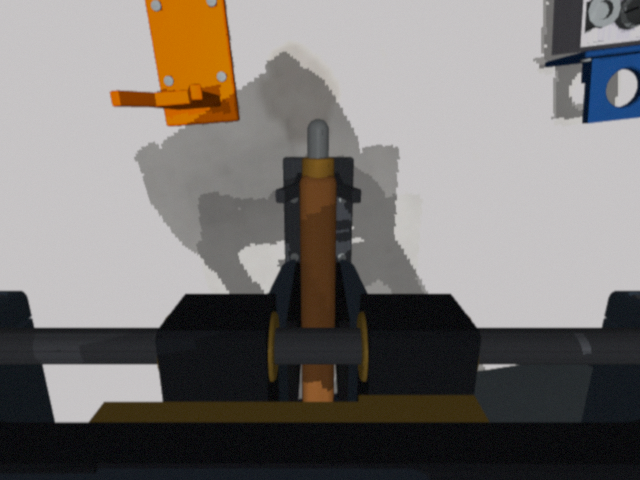

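View pics/s7.png

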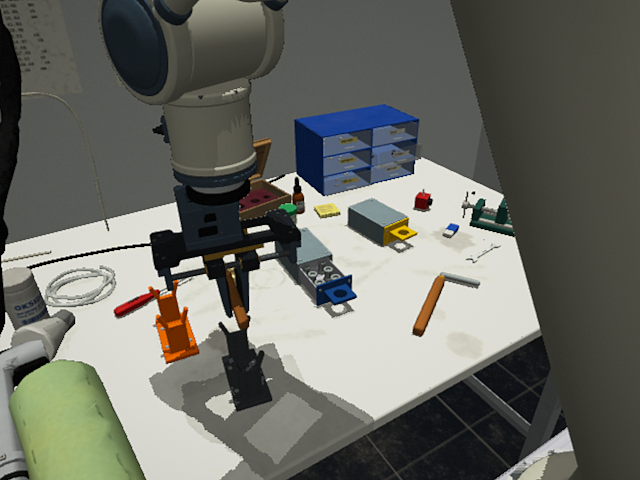

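View pics/t7.png

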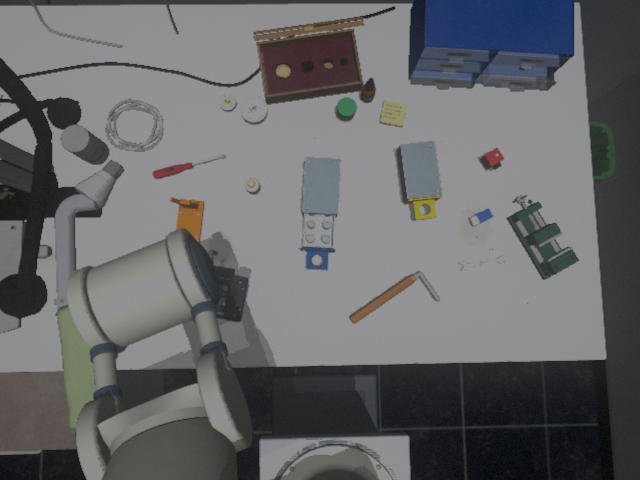

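The hook is out and hasn't shifted in the grip (bar end still at row 120). It sits centred over the dark rest. The blue tray is open with its hole at (317,260), and the yellow tray is shut. Now I'll lower the hook.

```bash
python3 - <<'E'
from h import *
from rig import arm
R=Rdown(-10.4)
f0=arm.current_force()
arm.move_l([.464,.2467,.075],R,feed=.12);print(arm.current_force()-f0)
arm.move_l([.464,.2467,.0525],R,feed=.05);print(arm.current_force()-f0,arm.current_ee_pos())
c=arm.get_calibration("top");im=cv2.imread("pics/t7.png");hsv=cv2.cvtColor(im,cv2.COLOR_BGR2HSV)
m=cv2.inRange(hsv,(105,100,30),(125,255,255));m[:240]=0;m[280:]=0;m[:,:295]=0;m[:,345:]=0
cs,h=cv2.findContours(m,cv2.RETR_CCOMP,cv2.CHAIN_APPROX_NONE)
for k,hh in zip(cs,h[0]):
    if cv2.contourArea(k)>30: print(hh[3],cv2.boundingRect(k),ray(c,np.array(cv2.minAreaRect(k)[0]),.036))
E
```

```text
[-0.608  -0.0291 -0.009 ]
[-0.5827 -1.1311 -1.1593] [0.4639 0.2467 0.0523]
-1 (301, 248, 34, 21) [0.5264 0.0318 0.036 ]
0 (310, 253, 14, 14) [0.5232 0.034  0.036 ]
```

```bash
python3 - <<'E'
from h import *
from rig import arm
import pickle
R=Rdown(-10.4)
arm.move_l([.464,.2467,.0513],R,feed=.03);print(arm.current_force())
arm.grip(.06);print(arm.current_t(),arm.current_width(),arm.current_force())
arm.move_l([.464,.2467,.18],R,feed=.12)
c=arm.get_calibration("wrist");im=arm.snapshot("wrist");pickle.dump(c,open("w8.pkl","wb"));cv2.imwrite("pics/w8.png",im[:,:,::-1])
print(arm.current_t())
E
```

```text
[ 0.9757 -0.2833 -0.7322]
17.6833 0.05979516899257561 [0.948  1.0358 0.1187]
18.9583
```

View pics/w8.png

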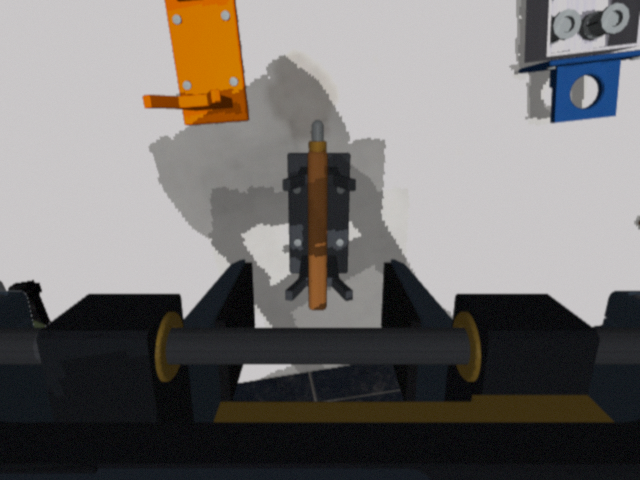

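The hook lies in the rest as it did at the start: column 317, handle to row 308, prong end at row 122. I'll back off and do a last check.

```bash
python3 - <<'E'
from h import *
from rig import arm
arm.move_l([.38,.20,.30],feed=.25)
arm.move_to([.33,.06,.33],Rdown(0))
t=arm.snapshot("top")[:,:,::-1];s=arm.snapshot("scene")[:,:,::-1]
cv2.imwrite("pics/t9.png",t);cv2.imwrite("pics/s9.png",s);print(arm.current_t())
E
```

```text
20.4833
```

View pics/t9.png

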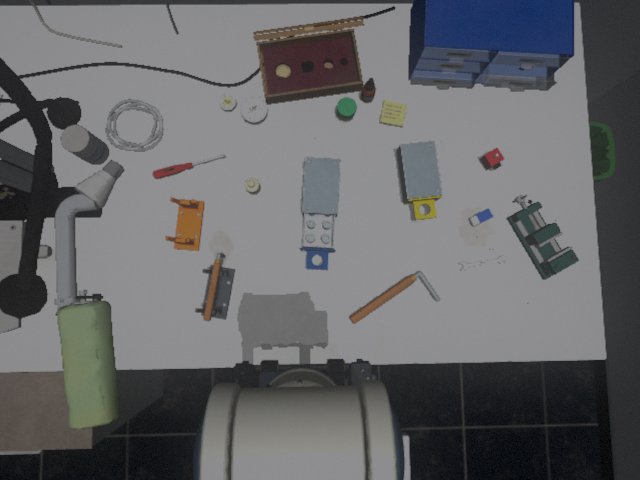

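View pics/s9.png

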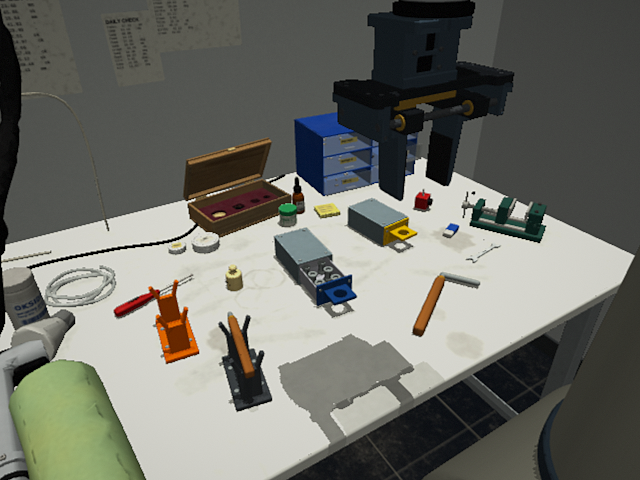

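The hook is in the dark rest at (215,287), the blue tray is open with its tab at (317,260), and the yellow tray is shut. Nothing else has moved, and the arm is clear.

```bash
python3 -c "
from rig import arm
arm.sign_off();print(arm.current_t())"
```

```text
the job is handed in; nothing more can be done
the job is handed in; nothing more can be done
```

The job is done and handed in at about 20.5 s of the 48 s allowed. I took the smaller hook from the dark rest, put its prong through the blue tab's hole and pulled the tray out. I then eased the prong forward, lifted it clear and laid the hook back on its rest.

**Blue tray:** the top camera shows it moved about 67 mm. Adding the 5 to 6 mm I estimate it was already open, it is about 72 mm out of 80 mm, give or take 2 mm.

**Hook and other items:** the hook lies in the forks as it did at the start. The yellow tray is shut, the look-alikes have not moved, and the arm is clear of everything.

**Forces:** the readings I took stayed under about 2 N.

**Disagreements:** the wrist and top cameras differed by 1–3 mm on the hole's position. The prong caught the edge of the hole after about 5 mm of pull rather than the 8 mm I expected. Neither affected the result.

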